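Fetch the boxed-in beaker from the spill tray

ROBOT

A 7-joint arm with a two-finger parallel gripper is mounted at the origin on the work surface. World frame = base frame: x ahead of the robot, y to its left, z up, the work surface at z = 0. Lengths are in m, angles in rad, forces in N, time in s.
With the tool pointing down it reaches from about 0.425 to 0.875 m from the base axis. Payload 4.7 kg.
Tool frame: the origin (TCP) lies midway between the tips of the shut fingers; the grasp point (between the pads) lies 19 mm behind it; z points along the fingers, y is the line along which they close (so a half turn about z gives the same grasp; the last joint's range is limited). The gripper opens to 87 mm and grips with 3 to 60 N. Pads are 19 mm wide; open, the fingers measure 117 mm over their backs; the gripper's body (75 mm by 190 mm) begins 51 mm behind the grasp point.
Start: joints at [-1.15, 0.321, -0.07, 1.45, 0.023, 1.371, -0.057], TCP at [0.257, 0.597, 0.223] pointing down, gripper open.
Joint ranges: [-2.86, 2.86], [-0.3, 2.09], [-1.38, 1.24], [0.06, 2.45], [-1.56, 4.7], [0.09, 2.05], [-2.69, 2.69]. Speed limits (rad/s): [2.57, 2.57, 3.14, 3.14, 3.14, 3.14, 3.14].

INTERFACE

Orientations are given as a rotation vector (axis times angle).
In Python, from bench import ctrl gives the robot as it stands. The module is installed in compiled form; this text tells all that it offers.
- The arm moves only by the shell command python3 -m handwheel 'ROWS' [FORCE]. ROWS is JSON, a list of rows, each a list of 7 numbers: the finger opening in m, from 0 to 0.087, then the shift along the tool's x, y, z in m, then the turn, a rotation vector about the tool's x, y, z in degrees. A call has 1 to 12 rows; each row shifts and turns the commanded pose from where the row before left it, along the tool's axes as they then stand; what a row does not reach is not made up. A row lasts 1/8 s, in which the tool goes at most 62.5 mm and 10.7 degrees, less where a joint would pass 70% of its speed; a pose out of reach is approached as far as the arm can. A call is refused whole if a number of a shift passes 0.0625 or a number of a turn 10.7, either way. A call with a gripper value outside its range is refused whole. The fingers move at their own pace and stop on an object; FORCE is the grip in N (left out, the last holds). Time passes only in rows, so rows that do not move let the fingers close. It gives the time, the measured TCP pose, the force, the opening and the grip force at its end, in the units of the state.
- ctrl.get_state(): the state, without advancing time (a new reading comes with each control period).
- ctrl.get_image(name): name is "side" or "top" or "wrist"; returns (picture, depth): 400x640x3 uint8, blue, green, red; 400x640 float32, m along the optical axis (not along the pixel's ray), 0 where there is no reading.
- ctrl.camera_info(name): a dict with "intrinsics" (3x3 intrinsics, pixels), "R" (3x3) and "t" (3): a world point X has camera coordinates R X + t. Camera axes: x right, y down, z forward; pixel columns grow to the right and rows downward; lengths in m; the calibration is good to about 2 mm. A picture is of the moment at which its call begins: read the wrist's pose just before it. camera_info takes no time and is no camera call; for the wrist camera it gives the pose at the moment of the call.
- ctrl.close_job(): hands the job in; it is judged then, once.
The state is a dict: "time": time; "joint_positions": joint angles; "qd": joint speeds; "joint_torque": joint torques, N m; "position": TCP position; "tool_rot": TCP orientation; "ft_force": force on the tool from outside, world axes, zero at the start; "torque": the same for the moment, N m; "grip_width": opening from 0.0 (shut) to 1.0 (fully open); "grip_force": force on a finger pad.
Only numpy, scipy, OpenCV 4.12 (cv2) and the standard library are available. Lean on these libraries where they do the work, as an engineer would, in place of code of your own. Each camera call takes 0.05 s, during which the arm holds its last target. There are 200 camera calls.

TASK

The small steel beaker at the back of the grey spill tray is boxed in by three tall bottles: first stand all three bottles upright on the cardboard sheet, leaving the beaker where it is, then stand the beaker upright in the middle of the hot plate. After that put every bottle back in the tray, each upright on the very spot where it stood at the start. Set things down gently, drop or tip over nothing, and leave the stoppered flask and the tape roll alone.

Things in the scene. Friction and masses are not known exactly. Their poses are not given: they have to be found in the camera images.
- round_bottle: Round amber glass bottle with a paper band and a ribbed black screw cap, about 0.4 kg. Body 72 mm across up to 104 mm high, then a sloping shoulder to the neck; cap 46 mm across, from 132 to 160 mm above the base (160 mm is the bottle's full height). Grip it by the cap. Origin: centre of the underside, z up. Starts standing in the tray, about 68 mm from the beaker, centre to centre.
- square_bottle: White plastic bottle with a square body 64 x 64 mm up to 118 mm high, a paper band round it, a sloping shoulder and a white round ribbed screw cap, about 0.4 kg. Cap 38 mm across, from 144 to 172 mm above the base (172 mm is the full height). Grip it by the cap. Origin: centre of the underside, z up. Starts standing in the tray, about 68 mm from the beaker.
- metal_bottle: Bare aluminium round bottle with a small ribbed black screw cap, the tallest of the three, about 0.35 kg. Body 66 mm across up to 118 mm high, then a sloping shoulder; cap 32 mm across, from 157 to 185 mm above the base (185 mm is the full height). Grip it by the cap. Origin: centre of the underside, z up. Starts standing in the tray, about 68 mm from the beaker.
- beaker: Small open straight-sided stainless steel beaker with a thin rolled rim, 52 mm across outside (55 to 56 mm over the rim), 60 mm high, wall 3 mm, about 90 g. Origin: centre of the underside, z up. Starts standing near the back of the tray with one bottle to its left, one to its right and one in front of it (towards the robot).
- tray: Grey plastic spill tray, fixed, 192 x 260 mm over its flange (own x away from the robot, y across), rim 28 mm high, walls 4 mm. Floor 4 mm thick: bottles and beaker stand at 4 mm height. Origin: centre of the underside. The beaker stands 40 mm behind (+x of) the centre, one bottle 68 mm to each side of it (+y, -y), one 68 mm in front of it (-x).
- cardboard: Flat sheet of brown cardboard with two fold lines across it, lying on the bench to one side of the tray, left or right, fixed; 300 mm along its own x by 160 mm along its y, 4 mm thick. Origin: centre of the underside, its top is 4 mm higher.
- hotplate_top (a point): Centre of the top face of the hot plate's round dark iron plate (156 mm across, 72 mm above the bench; cold). The hot plate is a flat black box, 235 mm along x by 215 mm along y, with a knob on its front, on the other side of the tray from the cardboard; fixed. z up.
- flask: Bystander: clear glass conical flask with a black rubber stopper, 85 mm across, 150 mm high, standing on the bench behind the tray. To be left alone. Origin: centre of the underside.
- tape_roll: Bystander: roll of black tape lying flat behind the tray, 84 mm across, 24 mm high. To be left alone. Origin: centre of the underside.
Not all that is in view belongs to the job. What is shaped like the square_bottle but blue or green is not meant.

How it is judged:
On the way, in this order (a step that is already met when the one before it is completed fails the run):
1. all three bottles stand upright and released on the cardboard sheet (centres within its edges) while the beaker has not yet been moved (within 20 mm of its start) (x of round_bottle in the frame of cardboard between -0.15 and 0.15 m and y of round_bottle in the frame of cardboard between -0.08 and 0.08 m and z of each of round_bottle, square_bottle, metal_bottle in the frame of cardboard below 0.008 m and angle between each of round_bottle, square_bottle, metal_bottle's own z axis and vertical below 0.12 rad and linear speed of each of round_bottle, square_bottle, metal_bottle below 0.03 m/s and contact force between each of round_bottle, square_bottle, metal_bottle and the fingers below 0.1 N and x of square_bottle in the frame of cardboard between -0.15 and 0.15 m and y of square_bottle in the frame of cardboard between -0.08 and 0.08 m and x of metal_bottle in the frame of cardboard between -0.15 and 0.15 m and y of metal_bottle in the frame of cardboard between -0.08 and 0.08 m and distance of beaker from where it was at the start of the episode below 0.02 m), for 0.2 s.
2. the beaker stands upright and released on the hot plate, within 15 mm of its centre (horizontal distance between beaker and hotplate_top below 0.015 m and z of beaker in the frame of hotplate_top between -0.005 and 0.005 m and angle between beaker's own z axis and vertical below 0.12 rad and linear speed of beaker below 0.03 m/s and contact force between beaker and the fingers below 0.1 N), for 0.2 s.
At the end, for the whole second after the job is handed in: The beaker stands upright on the hot plate within 15 mm of its centre; each of the three bottles stands upright in the tray within 15 mm of where it stood at the start; all are released and at rest (all of step 2 and distance of each of round_bottle, square_bottle, metal_bottle from where it was at the start of the episode below 0.015 m and angle between each of round_bottle, square_bottle, metal_bottle's own z axis and vertical below 0.1 rad and linear speed of each of round_bottle, square_bottle, metal_bottle below 0.03 m/s and contact force between each of round_bottle, square_bottle, metal_bottle and the fingers below 0.1 N); the robot touches nothing.
It fails at once if a bottle or the beaker is tipped over (leans more than about 35 degrees) (angle between any of round_bottle, square_bottle, metal_bottle, beaker's own z axis and vertical above 0.6 rad).
It fails at once if a bottle or the beaker is dropped or thrown (faster than 0.6 m/s while not in the fingers, a fall of about 20 mm) ((linear speed of round_bottle above 0.6 m/s and contact force between round_bottle and the fingers below 0.05 N) or (linear speed of square_bottle above 0.6 m/s and contact force between square_bottle and the fingers below 0.05 N) or (linear speed of metal_bottle above 0.6 m/s and contact force between metal_bottle and the fingers below 0.05 N) or (linear speed of beaker above 0.6 m/s and contact force between beaker and the fingers below 0.05 N)).
It fails at once if the stoppered flask or the tape roll is moved by more than 15 mm (distance of any of flask, tape_roll from where it was at the start of the episode above 0.015 m).
It also fails if it takes over 125 s, if anything falls off the work surface, if the arm or the gripper's body presses on something with over 40 N, if the wrist force passes 120 N, or if a joint passes its speed limit or range.

## Working session

There is one attempt and no reset: what is moved stays moved. The work goes in short steps, Python scripts to look and compute and a shell command to move; the robot and the scene stay as the last step left them, time stands still between calls to the robot, and variables do not carry over. Pictures are saved under pics/ and viewed, at most 14 in all, crops included, and the job is handed in when it is done.

```bash
mkdir -p pics; cat > h.py <<'E'
import numpy as np, cv2
from bench import ctrl
from scipy.spatial.transform import Rotation as Ro
def cam(n):
    i=ctrl.camera_info(n); return np.array(i["intrinsics"]),np.array(i["R"]),np.array(i["t"])
def ray(c,u,v):
    K,R,t=c; d=R.T@np.linalg.inv(K)@np.array([u,v,1.]); return -R.T@t,d
def onplane(c,u,v,z):
    o,d=ray(c,u,v); return o+d*(z-o[2])/d[2]
def cloud(c,D):
    K,R,t=c; v,u=np.mgrid[:D.shape[0],:D.shape[1]]
    P=np.stack([(u-K[0,2])/K[0,0]*D,(v-K[1,2])/K[1,1]*D,D],-1)
    return (P-t)@R
def proj(c,X):
    K,R,t=c; p=K@(R@np.asarray(X)+t); return p[:2]/p[2]
def st():
    s=ctrl.get_state(); print(round(s['time'],2),np.round(s['position'],4),np.round(s['tool_rot'],3),'g',np.round(s['grip_width'],3),s['grip_force']); return s
def delta(target):
    s=ctrl.get_state(); R=Ro.from_rotvec(s['tool_rot']).as_matrix()
    return np.round(R.T@(np.asarray(target)-s['position']),4)
E
python3 - <<'E'
from h import *
np.set_printoptions(suppress=True,precision=4)
s=st(); print(Ro.from_rotvec(s['tool_rot']).as_matrix())
for n in("side","top"):
    c=cam(n); im,D=ctrl.get_image(n); cv2.imwrite(f"pics/{n}0.png",im); np.savez(f"{n}0.npz",im=im,D=D,K=c[0],R=c[1],t=c[2])
    print(n,c, (D>0).mean())
c=cam("wrist");im,D=ctrl.get_image("wrist");cv2.imwrite("pics/wrist0.png",im);print(c)
E
```

```text
0.0 [0.257  0.5964 0.2215] [-0.635 -3.077  0.003] g 0.998 0.0
[[-0.9184  0.3957 -0.0007]
 [ 0.3957  0.9184 -0.0018]
 [-0.0001 -0.0019 -1.    ]]
side (array([[432.0967,   0.    , 325.9365],
       [  0.    , 432.0967, 201.7136],
       [  0.    ,   0.    ,   1.    ]]), array([[ 0.8167, -0.577 ,  0.0055],
       [-0.2893, -0.4176, -0.8613],
       [ 0.4993,  0.7019, -0.508 ]]), array([-0.4849,  0.2291,  0.6212])) 0.9961328125
top (array([[491.333 ,   0.    , 318.3792],
       [  0.    , 491.333 , 201.2286],
       [  0.    ,   0.    ,   1.    ]]), array([[-0.0292, -0.9996, -0.0054],
       [-0.9694,  0.0296, -0.2438],
       [ 0.2439, -0.0018, -0.9698]]), array([0.0233, 0.6018, 1.0525])) 0.9961796875
(array([[326.1749,   0.    , 320.5859],
       [  0.    , 326.1749, 203.4324],
       [  0.    ,   0.    ,   1.    ]]), array([[ 0.3951,  0.9186, -0.0012],
       [ 0.8777, -0.3772,  0.2957],
       [ 0.2712, -0.1179, -0.9553]]), array([-0.6498, -0.0348,  0.3901]))
```

View pics/top0.png

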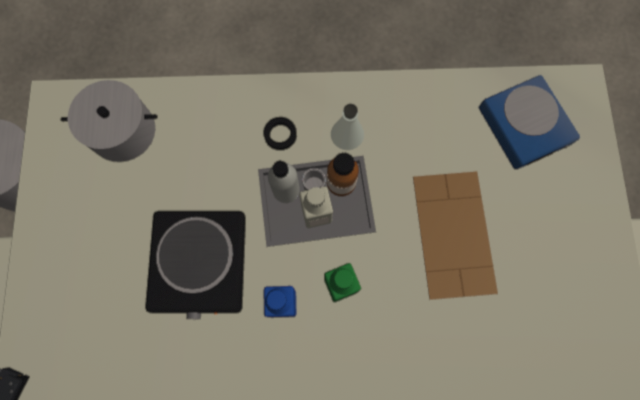

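View pics/side0.png

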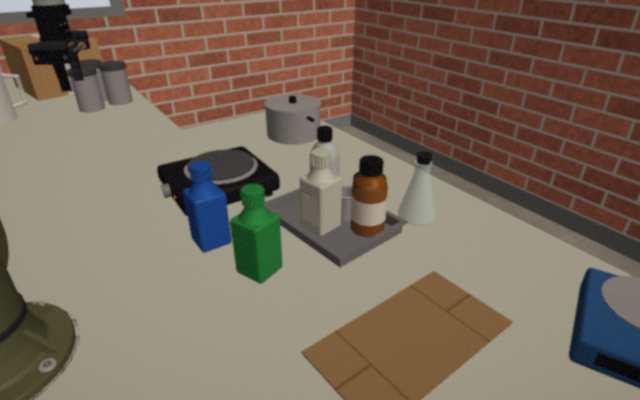

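The top view shows metal cap (280,169), round cap (344,163), square cap (316,198), beaker (314,180), plate (195,255), and cardboard (455,235). The side view shows the caps at (324,134), (371,165) and (320,162). The blue and green decoys stand in front of the tray.

```bash
cat > m1.py <<'E'
from h import *
np.set_printoptions(suppress=True,precision=4)
V={}
for n in("top","side"):
    d=np.load(f"{n}0.npz"); c=(d['K'],d['R'],d['t']); V[n]=(d['im'],c,cloud(c,d['D']))
im,c,P=V['top']
# height layers from the depth: caps' top faces
for name,(u,v),zr in [("round",(344,163),.164),("square",(316,198),.176),("metal",(280,169),.189),("beaker",(314,180),.064)]:
    for n,(imn,cn,Pn) in V.items():
        uu,vv=np.round(proj(cn,onplane(c,u,v,zr))).astype(int)
        m=np.zeros(imn.shape[:2],bool); m[vv-14:vv+15,uu-14:uu+15]=1
        Q=Pn[m&(abs(Pn[...,2]-zr)<.010)]
        if len(Q)<5: print(name,n,(uu,vv),'few');continue
        mn,mx=np.percentile(Q,[3,97],axis=0)
        print(name,n,(uu,vv),len(Q),'z med',np.median(Q[:,2]).round(4),'ctr',((mn+mx)/2)[:2],'ext',(mx-mn)[:2])
hsv=cv2.cvtColor(im,cv2.COLOR_BGR2HSV)
def big(mask,roi):
    k=np.zeros_like(mask); k[roi]=mask[roi]
    cs,_=cv2.findContours(k,0,2); return max(cs,key=cv2.contourArea)
m=cv2.inRange(hsv,(5,90,60),(20,255,255)); q=big(m,np.s_[160:310,400:510])
r=cv2.minAreaRect(q); B=cv2.boxPoints(r); W=np.array([onplane(c,*p,.004) for p in B]); print('card',W[:,:2],W.mean(0),[np.linalg.norm(W[i]-W[i-1]) for i in range(2)])
print('card z', np.median(P[225:245,445:465,2]))
m=cv2.inRange(im,(0,0,0),(35,35,35)); q=big(m,np.s_[190:330,130:260]); print('box area',cv2.contourArea(q),cv2.minAreaRect(q))
print('plate z',np.median(P[240:270,180:210,2]))
zz=((P[...,2]>.06)&(P[...,2]<.08)); Q=P[200:320,140:250][zz[200:320,140:250]]; mn,mx=np.percentile(Q,[1,99],axis=0);print('box bounds',mn,mx)
cv2.imwrite("pics/crop0.png",np.vstack([cv2.resize(im[145:255,135:245],None,fx=3.5,fy=3.5,interpolation=2),])) 
a=cv2.resize(im[195:325,135:255],(480,520),interpolation=2); b=cv2.resize(im[140:250,250:385],(638,520),interpolation=2)
cv2.imwrite("pics/crop0.png",cv2.resize(np.hstack([a,b]),(800,372)))
E
python3 m1.py
```

```text
round top (np.int64(344), np.int64(163)) 368 z med 0.1648 ctr [ 0.6631 -0.0509] ext [0.0401 0.0405]
round side (np.int64(371), np.int64(159)) 285 z med 0.1634 ctr [ 0.6602 -0.0531] ext [0.0395 0.0397]
square top (np.int64(316), np.int64(198)) 273 z med 0.1766 ctr [0.5876 0.0121] ext [0.0335 0.0335]
square side (np.int64(319), np.int64(152)) 245 z med 0.1747 ctr [0.6071 0.0354] ext [0.0776 0.0838]
metal top (np.int64(280), np.int64(169)) 194 z med 0.1897 ctr [0.6479 0.0838] ext [0.0285 0.0289]
metal side (np.int64(323), np.int64(128)) 135 z med 0.1876 ctr [0.6453 0.0833] ext [0.0279 0.0273]
beaker top (np.int64(314), np.int64(180)) 151 z med 0.0649 ctr [0.66   0.0128] ext [0.0461 0.0584]
beaker side (np.int64(346), np.int64(192)) 178 z med 0.063 ctr [ 0.6372 -0.0036] ext [0.0792 0.0869]
card [[ 0.6753 -0.2299]
 [ 0.6937 -0.3969]
 [ 0.3873 -0.4032]
 [ 0.3712 -0.2464]] [ 0.5319 -0.3191  0.004 ] [np.float64(0.3045801633216432), np.float64(0.16799623291436863)]
card z 0.005095185182828376
box area 9056.5 ((194.82443237304688, 261.4952697753906), (95.31654357910156, 101.39540100097656), 1.5481576919555664)
plate z 0.07308996343807284
box bounds [0.3748 0.1958 0.0601] [0.5819 0.3826 0.0775]
```

View pics/crop0.png

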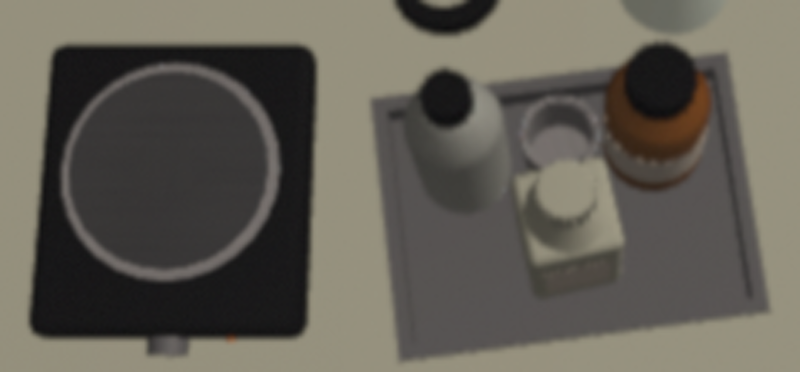

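The crop shows the plate ring centred at about (170,172) in the left half, and all three bottle caps unobstructed. The measured heights agree with the text (164, 176 and 189 mm), and the cap spacing comes out at 135 mm where 136 mm is expected. Next I'll locate the hot plate and the obstacles, then turn the tool to line up with the world axes.

```bash
cat > m2.py <<'E'
from m1 import *
print('----')
for n,(u,v) in (("top",(195,255)),("side",(222,166))):
    imn,cn,Pn=V[n]
    g=cv2.cvtColor(imn,cv2.COLOR_BGR2GRAY)
    m=cv2.inRange(g,48,200); mm=np.zeros_like(m)
    w=np.s_[212:312,152:243] if n=="top" else np.s_[148:188,178:265]
    mm[w]=m[w]
    cs,_=cv2.findContours(mm,0,2); q=max(cs,key=cv2.contourArea)
    W=np.array([onplane(cn,*p[0],.072)[:2] for p in cv2.convexHull(q)],np.float32)
    print(n,'plate',cv2.fitEllipse(W) if len(W)>5 else W, len(W))
hot=np.median(P[245:265,185:205].reshape(-1,3),0); print(hot)
for nm,px,z in [("stopper",(350,110),.15),("flaskbase",(347,133),.0),("green",(343,278),.17),("greenb",(345,296),0),("blue",(278,298),.17),("tape",(280,133),.024)]:
    print(nm,onplane(c,*px,z),P[px[1],px[0]])
i=cam("wrist"); s=st(); R=Ro.from_rotvec(s['tool_rot']).as_matrix(); print('cam in tool',R.T@(-i[1].T@i[2]-s['position']))
E
python3 m2.py | sed '1,/----/d'
python3 -m handwheel '[[0.087,0,0,0,0,0,-10],[0.087,0,0,0,0,0,-10],[0.087,0,0,0,0,0,-3.3],[0.087,0,0,0,0,0,0]]' 25
```

```text
top plate ((0.48977556824684143, 0.2871842086315155), (0.1729610413312912, 0.1735721230506897), 143.53350830078125) 38
side plate ((0.5249927043914795, 0.36220359802246094), (0.2179984301328659, 0.4221591353416443), 154.4910888671875) 10
[0.4875 0.2858 0.0732]
stopper [ 0.7916 -0.0714  0.15  ] [ 0.7906 -0.0713  0.1522]
flaskbase [ 0.7972 -0.0726  0.    ] [ 0.7673 -0.0675  0.0745]
green [ 0.4174 -0.0394  0.17  ] [ 0.4171 -0.0392  0.1735]
greenb [ 0.3909 -0.0503  0.    ] [ 0.3847 -0.0446  0.1144]
blue [0.3817 0.0919 0.17  ] [0.3814 0.0915 0.1741]
tape [0.7928 0.0956 0.024 ] [0.8007 0.0971 0.0047]
0.15 [0.2571 0.5965 0.2217] [-0.635 -3.077  0.002] g 0.998 0.0
cam in tool [ 0.0825  0.0004 -0.1607]
time: 0.65
position: [0.2572, 0.5967, 0.2221]
tool_rot: [-0.001, -3.141, 0.001]
ft_force: [-0.0, -0.5, 0.0]
grip_width: 1.002
grip_force: 0.0
```

```bash
python3 -m handwheel '[[0.087,-0.029,-0.046,0,0,0,0],[0.087,-0.029,-0.046,0,0,0,0],[0.087,-0.029,-0.046,0,0,0,0],[0.087,-0.029,-0.046,0,0,0,0],[0.087,-0.029,-0.046,0,0,0,0],[0.087,-0.029,-0.046,0,0,0,0],[0.087,-0.029,-0.046,0,0,0,0],[0.087,-0.029,-0.046,0,0,0,0],[0.087,-0.029,-0.046,0,0,0,0],[0.087,-0.029,-0.046,0,0,0,0],[0.087,-0.029,-0.046,0,0,0,0],[0.087,-0.02,-0.046,0,0,0,0]]' >/dev/null
python3 -m handwheel '[[0.087,0,-0.03,-0.03,0,0,0],[0.087,0,-0.015,-0.03,0,0,0],[0.087,0,0,0,0,0,0],[0.087,0,0,0,0,0,0]]'
python3 - <<'E'
from h import *
s=st(); c=cam("wrist"); im,D=ctrl.get_image("wrist"); cv2.imwrite("pics/w1.png",im); np.savez("w1.npz",im=im,D=D,K=c[0],R=c[1],t=c[2])
P=cloud(c,D)
for n,p,z in [("round",(.6617,-.052),.164),("square",(.588,.0105),.176),("metal",(.6466,.0836),.189)]:
    print(n,proj(c,[*p,z]).round(0))
    m=(abs(P[...,2]-z)<.008)&(np.hypot(P[...,0]-p[0],P[...,1]-p[1])<.035); Q=P[m]
    if len(Q)>20:
        mn,mx=np.percentile(Q,[2,98],axis=0); print(len(Q),np.median(Q[:,2]),(mn+mx)[:2]/2,(mx-mn)[:2])
E
```

```text
time: 2.65
position: [0.5957, 0.0009, 0.2817]
tool_rot: [0.0, -3.141, -0.001]
ft_force: [0.2, 0.9, -0.2]
grip_width: 1.0
grip_force: 0.0
2.65 [0.5957 0.0009 0.2817] [ 0.000e+00 -3.141e+00 -1.000e-03] g 1.0 0.0
round [264. 266.]
1708 0.16235467117442126 [ 0.66136743 -0.0496548 ] [0.04123744 0.04120708]
square [331. 195.]
1529 0.17440563549826354 [0.58598392 0.01241147] [0.03409282 0.03403408]
metal [415. 264.]
97 0.18556457011783284 [0.64275172 0.08448838] [0.02146453 0.03143506]
```

View pics/w1.png

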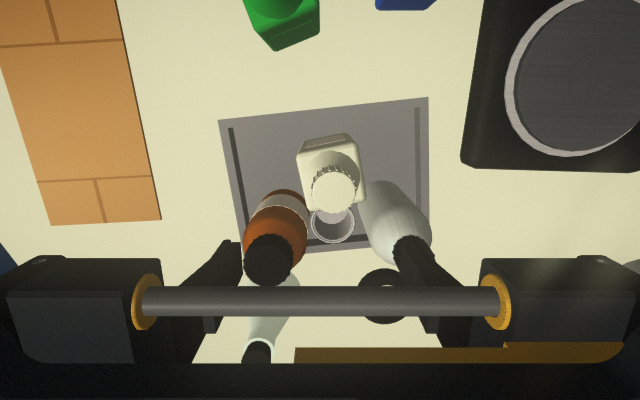

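The wrist view shows the round cap at (268,259), the square cap at (335,186), the metal cap at (413,250), and the hot plate ring at upper right. The cap positions from all views agree within about 3 mm. I'll grasp the round bottle first.

```bash
python3 -m handwheel '[[0.087,-0.033,-0.026,0,0,0,0],[0.087,-0.033,-0.0255,0,0,0,0],[0.087,0,0,0.04,0,0,0],[0.087,0,0,0.04,0,0,0],[0.087,0,0,0.04,0,0,0],[0.087,0,0,0.02,0,0,0],[0.087,0,0,0.0077,0,0,0],[0.087,0,0,0,0,0,0]]' 35
python3 -m handwheel '[[0,0,0,0,0,0,0],[0,0,0,0,0,0,0],[0,0,0,0,0,0,0],[0,0,0,0,0,0,0],[0,0,0,0,0,0,0]]'
```

```text
time: 3.7
position: [0.6625, -0.0514, 0.1354]
tool_rot: [-0.0, 3.141, 0.0]
ft_force: [0.1, -0.2, 0.5]
grip_width: 0.999
grip_force: 0.0
time: 4.32
position: [0.6622, -0.0514, 0.135]
tool_rot: [0.0, 3.141, 0.001]
ft_force: [0.2, 1.9, 0.4]
grip_width: 0.523
grip_force: 35.2
```

Grip width is 45.5 mm, which matches the round cap. Next I lift it and carry it to the far end of the cardboard.

```bash
python3 -m handwheel '[[0,0,0,-0.005,0,0,0],[0,0,0,-0.015,0,0,0],[0,0,0,-0.02,0,0,0],[0,0,0,-0.02,0,0,0],[0,0,0,-0.01,0,0,0],[0,0,0,0,0,0,0]]'
python3 -m handwheel '[[0,0.004,-0.02,0,0,0,0],[0,0.004,-0.035,0,0,0,0],[0,0.004,-0.04,0,0,0,0],[0,0.004,-0.04,0,0,0,0],[0,0.004,-0.04,0,0,0,0],[0,0.004,-0.04,0,0,0,0],[0,0.004,-0.0286,0,0,0,0],[0,0.004,-0.015,0,0,0,0],[0,0.004,-0.005,0,0,0,0],[0,0,0,0,0,0,0]]'
python3 -m handwheel '[[0,0,0,0.015,0,0,0],[0,0,0,0.02,0,0,0],[0,0,0,0.015,0,0,0],[0,0,0,0.01,0,0,0],[0,0,0,0.005,0,0,0],[0,0,0,0.002,0,0,0],[0,0,0,0.002,0,0,0],[0,0,0,0,0,0,0]]'
```

```text
time: 5.08
position: [0.6628, -0.0517, 0.2063]
tool_rot: [0.0, 3.139, 0.0]
ft_force: [-0.9, 0.6, -5.3]
grip_width: 0.52
grip_force: 35.0
time: 6.32
position: [0.6259, -0.3144, 0.2046]
tool_rot: [0.001, -3.141, -0.002]
ft_force: [0.2, 0.7, -4.4]
grip_width: 0.52
grip_force: 35.0
time: 7.32
position: [0.6263, -0.3153, 0.1362]
tool_rot: [0.0, 3.141, -0.0]
ft_force: [-0.7, 0.0, -5.0]
grip_width: 0.519
grip_force: 35.0
```

```bash
python3 -m handwheel '[[0,0,0,0.001,0,0,0],[0,0,0,0,0,0,0]]'; python3 -m handwheel '[[0,0,0,0.001,0,0,0],[0,0,0,0,0,0,0]]'
```

```text
time: 7.58
position: [0.6262, -0.3152, 0.135]
tool_rot: [0.0, 3.141, -0.0]
ft_force: [-0.1, 1.1, -4.8]
grip_width: 0.521
grip_force: 35.0
time: 7.82
position: [0.6265, -0.3152, 0.135]
tool_rot: [-0.0, 3.14, -0.0]
ft_force: [-0.2, 0.7, 0.6]
grip_width: 0.518
grip_force: 35.0
```

```bash
python3 -m handwheel '[[0.087,0,0,0,0,0,0],[0.087,0,0,0,0,0,0],[0.087,0,0,0,0,0,0],[0.087,0,0,0,0,0,0],[0.087,0,0,-0.02,0,0,0],[0.087,0,0,-0.05,0,0,0],[0.087,0,0,-0.05,0,0,0]]'
python3 -m handwheel '[[0.087,0.005,0.04,0,0,0,0],[0.087,0.005,0.05,0,0,0,0],[0.087,0.005,0.05,0,0,0,0],[0.087,0.005,0.05,0,0,0,0],[0.087,0.005,0.05,0,0,0,0],[0.087,0.005,0.04,0,0,0,0],[0.087,0.005,0.03,0,0,0,0],[0.087,0.004,0.017,0,0,0,0],[0.087,0,0,0,0,0,0]]'
```

```text
time: 8.7
position: [0.626, -0.3153, 0.2566]
tool_rot: [0.0, 3.141, -0.001]
ft_force: [0.4, -0.7, 0.0]
grip_width: 0.995
grip_force: 0.0
time: 9.82
position: [0.5873, 0.0126, 0.2547]
tool_rot: [-0.003, 3.14, 0.001]
ft_force: [0.4, -0.5, -0.1]
grip_width: 1.0
grip_force: 0.0
```

```bash
python3 - <<'E'
from h import *
s=st();print(delta([.587,.0122,.146]))
for n in ("top","side"):
    im,D=ctrl.get_image(n); cv2.imwrite(f"pics/{n}1.png",im)
    P=cloud(cam(n),D); m=(abs(P[...,2]-.164)<.008)&(abs(P[...,0]-.626)<.035)&(abs(P[...,1]+.315)<.035)
    Q=P[m]; mn,mx=np.percentile(Q,[2,98],axis=0) if len(Q)>20 else (0,0); print(n,len(Q),(mn+mx)/2)
E
```

```text
9.82 [0.5873 0.0126 0.2547] [-3.00e-03  3.14e+00  1.00e-03] g 1.0 0.0
[ 0.0004 -0.0004  0.1087]
top 377 [ 0.62760134 -0.31398566  0.16351547]
side 561 [ 0.62561632 -0.31512082  0.16077294]
```

View pics/side1.png

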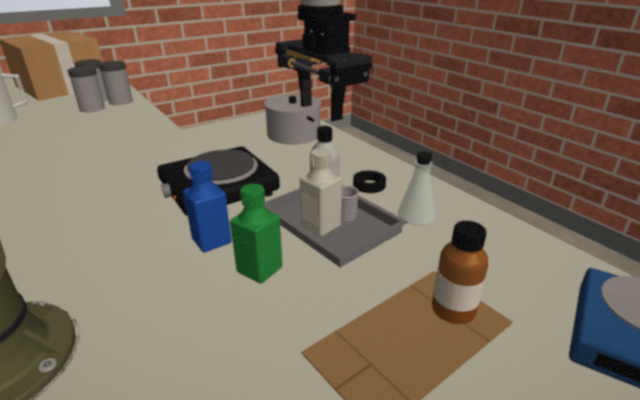

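The side view shows the amber bottle upright on the cardboard at (460,300), with the beaker and the other bottles undisturbed. The square bottle is next.

```bash
python3 -m handwheel '[[0.087,0,0,0.04,0,0,0],[0.087,0,0,0.04,0,0,0],[0.087,0,0,0.02,0,0,0],[0.087,0,0,0.0085,0,0,0],[0.087,0,0,0,0,0,0],[0,0,0,0,0,0,0],[0,0,0,0,0,0,0],[0,0,0,0,0,0,0],[0,0,0,0,0,0,0],[0,0,0,0,0,0,0],[0,0,0,0,0,0,0]]'
```

```text
time: 11.3
position: [0.5871, 0.0119, 0.1454]
tool_rot: [0.0, 3.142, 0.0]
ft_force: [-0.4, 0.0, 0.1]
grip_width: 0.421
grip_force: 35.0
```

```bash
python3 -m handwheel '[[0,0,0,-0.005,0,0,0],[0,0,0,-0.015,0,0,0],[0,0,0,-0.02,0,0,0],[0,0,0,-0.02,0,0,0],[0,0,0,-0.01,0,0,0],[0,0,0,0,0,0,0]]'
python3 -m handwheel '[[0,0.0052,-0.02,0,0,0,0],[0,0.0052,-0.035,0,0,0,0],[0,0.0052,-0.04,0,0,0,0],[0,0.0052,-0.04,0,0,0,0],[0,0.0052,-0.04,0,0,0,0],[0,0.0052,-0.04,0,0,0,0],[0,0.0052,-0.04,0,0,0,0],[0,0.0052,-0.036,0,0,0,0],[0,0.0052,-0.025,0,0,0,0],[0,0.0052,-0.01,0,0,0,0],[0,0.0052,-0.005,0,0,0,0],[0,0,0,0,0,0,0]]'
python3 -m handwheel '[[0,0,0,0.015,0,0,0],[0,0,0,0.02,0,0,0],[0,0,0,0.015,0,0,0],[0,0,0,0.01,0,0,0],[0,0,0,0.005,0,0,0],[0,0,0,0.003,0,0,0],[0,0,0,0.001,0,0,0],[0,0,0,0,0,0,0]]'
python3 -m handwheel '[[0,0,0,0.001,0,0,0],[0,0,0,0,0,0,0]]'
```

```text
time: 12.05
position: [0.5877, 0.0118, 0.2164]
tool_rot: [0.0, 3.14, 0.001]
ft_force: [0.4, 0.3, -3.0]
grip_width: 0.428
grip_force: 35.0
time: 13.55
position: [0.5295, -0.3187, 0.2152]
tool_rot: [0.0, -3.141, -0.001]
ft_force: [-0.3, -0.4, -3.6]
grip_width: 0.425
grip_force: 35.0
time: 14.55
position: [0.5301, -0.3193, 0.1468]
tool_rot: [0.0, 3.141, -0.0]
ft_force: [-0.1, -0.6, -3.4]
grip_width: 0.429
grip_force: 35.0
time: 14.8
position: [0.5299, -0.3191, 0.1454]
tool_rot: [0.0, 3.141, 0.0]
ft_force: [-0.8, 0.3, -3.4]
grip_width: 0.429
grip_force: 35.0
```

```bash
python3 -m handwheel '[[0,0,0,0.001,0,0,0],[0,0,0,0,0,0,0]]'
```

```text
time: 15.05
position: [0.5303, -0.3193, 0.1454]
tool_rot: [0.0, 3.14, -0.0]
ft_force: [-1.8, 1.4, 3.8]
grip_width: 0.429
grip_force: 35.0
```

```bash
python3 -m handwheel '[[0.087,0,0,0,0,0,0],[0.087,0,0,0,0,0,0],[0.087,0,0,0,0,0,0],[0.087,0,0,0,0,0,0],[0.087,0,0,-0.02,0,0,0],[0.087,0,0,-0.05,0,0,0],[0.087,0,0,-0.05,0,0,0]]'
python3 -m handwheel '[[0.087,-0.0117,0.04,0,0,0,0],[0.087,-0.0117,0.05,0,0,0,0],[0.087,-0.0117,0.05,0,0,0,0],[0.087,-0.0117,0.05,0,0,0,0],[0.087,-0.0117,0.05,0,0,0,0],[0.087,-0.0117,0.05,0,0,0,0],[0.087,-0.0117,0.05,0,0,0,0],[0.087,-0.0117,0.035,0,0,0,0],[0.087,-0.0117,0.02,0,0,0,0],[0.087,-0.0117,0.008,0,0,0,0],[0.087,0,0,0,0,0,0]]'
python3 - <<'E'
from h import *
s=st();print(delta([.6468,.0837,.159]))
for n in ("top","side"):
    im,D=ctrl.get_image(n); cv2.imwrite(f"pics/{n}2.png",im)
    P=cloud(cam(n),D)
    for z,p in ((.176,(.53,-.319)),(.164,(.626,-.315)),(.189,(.6468,.0837))):
        m=(abs(P[...,2]-z)<.006)&(np.hypot(P[...,0]-p[0],P[...,1]-p[1])<.035)
        Q=P[m]; mn,mx=np.percentile(Q,[2,98],axis=0) if len(Q)>20 else (0,0); print(n,len(Q),(mn+mx)/2)
E
```

```text
time: 15.92
position: [0.5298, -0.3193, 0.2671]
tool_rot: [0.001, 3.141, -0.001]
ft_force: [0.9, -1.5, -0.9]
grip_width: 0.993
grip_force: 0.0
time: 17.3
position: [0.6477, 0.0825, 0.2643]
tool_rot: [0.002, 3.142, -0.002]
ft_force: [0.1, -1.0, 0.3]
grip_width: 0.997
grip_force: 0.0
17.3 [0.6477 0.0825 0.2643] [ 2.000e-03  3.142e+00 -2.000e-03] g 0.997 0.0
[0.0009 0.0013 0.1053]
top 274 [ 0.53113901 -0.31863276  0.17576945]
top 370 [ 0.62786432 -0.31408748  0.16410026]
top 0 0.0
side 471 [ 0.5288549  -0.31974775  0.17360575]
side 527 [ 0.6257791  -0.3153015   0.16164919]
side 106 [0.64603565 0.08381375 0.18657748]
```

```bash
python3 -m handwheel '[[0.087,0.001,0.001,0.04,0,0,0],[0.087,0,0,0.04,0,0,0],[0.087,0,0,0.018,0,0,0],[0.087,0,0,0.007,0,0,0],[0.087,0,0,0,0,0,0],[0,0,0,0,0,0,0],[0,0,0,0,0,0,0],[0,0,0,0,0,0,0],[0,0,0,0,0,0,0],[0,0,0,0,0,0,0],[0,0,0,0,0,0,0]]'
```

```text
time: 18.77
position: [0.6459, 0.0848, 0.1593]
tool_rot: [-0.0, -3.142, -0.0]
ft_force: [0.3, -0.1, 0.8]
grip_width: 0.404
grip_force: 0.0
```

```bash
python3 -m handwheel '[[0,0,0,0,0,0,0],[0,0,0,0,0,0,0],[0,0,0,0,0,0,0]]'
```

```text
time: 19.15
position: [0.6459, 0.0848, 0.1594]
tool_rot: [0.0, 3.142, -0.0]
ft_force: [0.6, -0.0, -1.1]
grip_width: 0.357
grip_force: 35.0
```

```bash
python3 -m handwheel '[[0,0,0,-0.005,0,0,0],[0,0,0,-0.015,0,0,0],[0,0,0,-0.025,0,0,0],[0,0,0,-0.025,0,0,0],[0,0,0,-0.015,0,0,0],[0,0,0,-0.01,0,0,0],[0,0,0,0,0,0,0]]'
python3 -m handwheel '[[0,0.01,-0.02,0,0,0,0],[0,0.016,-0.035,0,0,0,0],[0,0.018,-0.04,0,0,0,0],[0,0.02,-0.04,0,0,0,0],[0,0.02,-0.035,0,0,0,0],[0,0.02,-0.03,0,0,0,0],[0,0.02,-0.025,0,0,0,0],[0,0.02,-0.02,0,0,0,0],[0,0.02,-0.02,0,0,0,0],[0,0.02,-0.02,0,0,0,0],[0,0.017,-0.02,0,0,0,0],[0,0.01,-0.02,0,0,0,0]]'
python3 -m handwheel '[[0,0,-0.03,0,0,0,0],[0,0,-0.03,0,0,0,0],[0,0,-0.015,0,0,0,0],[0,0,-0.007,0,0,0,0],[0,0,0,0,0,0,0]]'
python3 -m handwheel '[[0,0,0,0.02,0,0,0],[0,0,0,0.025,0,0,0],[0,0,0,0.02,0,0,0],[0,0,0,0.013,0,0,0],[0,0,0,0.01,0,0,0],[0,0,0,0.005,0,0,0],[0,0,0,0.001,0,0,0],[0,0,0,0,0,0,0]]'
python3 -m handwheel '[[0,0,0,0.001,0,0,0],[0,0,0,0,0,0,0]]'
```

```text
time: 20.02
position: [0.6462, 0.0849, 0.2549]
tool_rot: [0.0, 3.141, 0.0]
ft_force: [0.1, 0.9, -3.3]
grip_width: 0.356
grip_force: 35.0
time: 21.52
position: [0.4333, -0.2412, 0.2543]
tool_rot: [0.0, 3.141, 0.001]
ft_force: [1.6, -0.4, -2.7]
grip_width: 0.361
grip_force: 35.0
time: 22.15
position: [0.4349, -0.3217, 0.2541]
tool_rot: [0.0, -3.141, -0.001]
ft_force: [-0.3, 1.1, -3.1]
grip_width: 0.356
grip_force: 35.0
time: 23.15
position: [0.4352, -0.3224, 0.1608]
tool_rot: [0.0, 3.141, -0.0]
ft_force: [-0.2, 0.6, -2.6]
grip_width: 0.354
grip_force: 35.0
time: 23.4
position: [0.435, -0.3222, 0.1595]
tool_rot: [0.0, 3.141, 0.0]
ft_force: [-0.3, 1.1, -2.6]
grip_width: 0.361
grip_force: 35.0
```

```bash
python3 -m handwheel '[[0,0,0,0.001,0,0,0],[0,0,0,0,0,0,0]]'
```

```text
time: 23.65
position: [0.4353, -0.3224, 0.1593]
tool_rot: [0.0, 3.14, -0.0]
ft_force: [-1.2, 0.9, 4.2]
grip_width: 0.357
grip_force: 35.0
```

```bash
python3 -m handwheel '[[0.087,0,0,0,0,0,0],[0.087,0,0,0,0,0,0],[0.087,0,0,0,0,0,0],[0.087,0,0,0,0,0,0],[0.087,0,0,-0.02,0,0,0],[0.087,0,0,-0.05,0,0,0],[0.087,0,0,-0.05,0,0,0]]'
python3 -m handwheel '[[0.087,-0.02,0.04,0,0,0,0],[0.087,-0.02,0.05,0,0,0,0],[0.087,-0.02,0.05,0,0,0,0],[0.087,-0.02,0.05,0,0,0,0],[0.087,-0.02,0.05,0,0,0,0],[0.087,-0.02,0.05,0,0,0,0],[0.087,-0.02,0.03,0,0,0,0],[0.087,-0.02,0.018,0,0,0,0],[0.087,0,0,0,0,0,0]]'
python3 - <<'E'
from h import *
s=st()
np.set_printoptions(suppress=True,precision=4)
pts={}
for n in ("top","side","wrist"):
    c=cam(n); im,D=ctrl.get_image(n); cv2.imwrite(f"pics/{n}3.png",im); np.savez(f"{n}3.npz",im=im,D=D,K=c[0],R=c[1],t=c[2])
    P=cloud(c,D)
    for nm,z,p,r in (("sq",.176,(.53,-.319),.03),("rd",.164,(.626,-.315),.035),("me",.189,(.435,-.322),.03),("beaker",.064,(.655,.0165),.045)):
        m=(abs(P[...,2]-z)<.006)&(np.hypot(P[...,0]-p[0],P[...,1]-p[1])<r)
        Q=P[m]; mn,mx=np.percentile(Q,[2,98],axis=0) if len(Q)>20 else (0,0)
        print(n,nm,len(Q),(mn+mx)/2,mx-mn)
E
python3 -c "
import cv2,numpy as np
cv2.imwrite('pics/c3.png',cv2.resize(np.vstack([cv2.imread('pics/wrist3.png')[:260],cv2.imread('pics/side3.png')[110:]]),(640,550)))"
```

```text
time: 24.52
position: [0.4346, -0.322, 0.2794]
tool_rot: [-0.0, -3.141, -0.0]
ft_force: [1.2, 0.1, 0.2]
grip_width: 0.987
grip_force: 0.0
time: 25.65
position: [0.5955, 0.0181, 0.2774]
tool_rot: [0.005, -3.14, 0.0]
ft_force: [-0.2, -0.4, -1.0]
grip_width: 1.001
grip_force: 0.0
25.65 [0.5955 0.0181 0.2774] [ 0.005 -3.14   0.   ] g 1.001 0.0
top sq 278 [ 0.5311 -0.3186  0.1759] [0.0339 0.0349 0.0091]
top rd 369 [ 0.6278 -0.3138  0.1639] [0.0413 0.0414 0.0096]
top me 217 [ 0.4381 -0.3221  0.1889] [0.0293 0.0298 0.0074]
top beaker 0 0.0 0
side sq 462 [ 0.5289 -0.32    0.1739] [0.0348 0.0343 0.0059]
side rd 524 [ 0.6257 -0.3154  0.1617] [0.0419 0.0415 0.0064]
side me 440 [ 0.436  -0.3232  0.1866] [0.0289 0.0287 0.0063]
side beaker 178 [0.6549 0.016  0.062 ] [0.0516 0.0536 0.0077]
wrist sq 0 0.0 0
wrist rd 0 0.0 0
wrist me 0 0.0 0
wrist beaker 540 [0.6553 0.0168 0.0618] [0.0526 0.0528 0.0056]
```

View pics/c3.png

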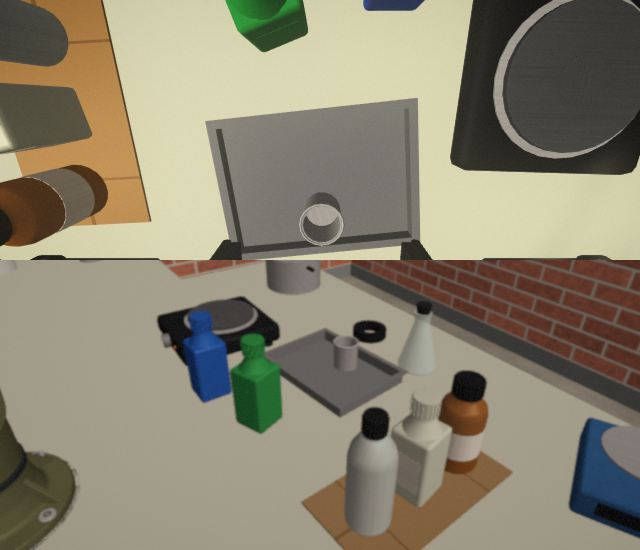

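The composite shows all three bottles upright on the cardboard (lower right). The beaker is still in the tray, with its rim at (321,224) in the wrist view. It measures (.655,.0165) with the rim at 62 mm. Now I'll grasp it.

```bash
python3 -m handwheel '[[0.087,-0.03,-0.001,0,0,0,0],[0.087,-0.0295,-0.0005,0.03,0,0,0],[0.087,0,0,0.05,0,0,0],[0.087,0,0,0.05,0,0,0],[0.087,0,0,0.03,0,0,0],[0.087,0,0,0,0,0,0]]' 18
python3 - <<'E'
from h import *
st();print(delta([.655,.0166,.028]))
E
```

```text
time: 26.55
position: [0.652, 0.0129, 0.116]
tool_rot: [-0.003, -3.136, 0.001]
ft_force: [0.4, 0.1, 0.1]
grip_width: 0.999
grip_force: 0.0
26.55 [0.652  0.0129 0.116 ] [-3.000e-03 -3.136e+00  1.000e-03] g 0.999 0.0
[-0.0035  0.0038  0.088 ]
```

```bash
python3 -m handwheel '[[0.087,0,0,0.03,0,0,0],[0.087,0,0,0,0,0,0],[0.087,0,0,0,0,0,0]]'
python3 - <<'E'
from h import *
st();print(delta([.655,.0166,.028]))
E
```

```text
time: 26.92
position: [0.6556, 0.0139, 0.0907]
tool_rot: [0.001, 3.139, 0.0]
ft_force: [-0.2, 0.1, 1.3]
grip_width: 0.998
grip_force: 0.0
26.93 [0.6556 0.0139 0.0907] [1.000e-03 3.139e+00 0.000e+00] g 0.998 0.0
[0.0008 0.0026 0.0627]
```

```bash
python3 -m handwheel '[[0.087,0,0.0025,0.02,0,0,0],[0.087,0,0,0.02,0,0,0],[0.087,0,0,0.014,0,0,0],[0.087,0,0,0.006,0,0,0],[0.087,0,0,0,0,0,0],[0.087,0,0,0,0,0,0]]'
```

```text
time: 27.68
position: [0.6551, 0.0167, 0.029]
tool_rot: [0.0, 3.14, 0.0]
ft_force: [0.0, -0.1, 0.3]
grip_width: 0.999
grip_force: 0.0
```

```bash
python3 -m handwheel '[[0,0,0,0,0,0,0],[0,0,0,0,0,0,0],[0,0,0,0,0,0,0],[0,0,0,0,0,0,0],[0,0,0,0,0,0,0],[0,0,0,0,0,0,0]]'
```

```text
time: 28.42
position: [0.6545, 0.0167, 0.0285]
tool_rot: [0.0, 3.141, -0.0]
ft_force: [0.0, 0.4, 1.1]
grip_width: 0.6
grip_force: 18.0
```

```bash
python3 -m handwheel '[[0,0,0,-0.005,0,0,0],[0,0,0,-0.015,0,0,0],[0,0,0,-0.03,0,0,0],[0,0,0,-0.04,0,0,0],[0,0,0,-0.03,0,0,0],[0,0,0,-0.02,0,0,0],[0,0,0,0,0,0,0]]'
python3 -m handwheel '[[0,0.01,0.016,0,0,0,0],[0,0.02,0.032,0,0,0,0],[0,0.025,0.04,0,0,0,0],[0,0.025,0.04,0,0,0,0],[0,0.025,0.04,0,0,0,0],[0,0.025,0.04,0,0,0,0],[0,0.02,0.032,0,0,0,0],[0,0.012,0.02,0,0,0,0],[0,0.005,0.01,0,0,0,0],[0,0,0,0,0,0,0]]'
python3 - <<'E'
from h import *
np.set_printoptions(suppress=True,precision=4)
for f,n,w in (("wrist3","wrist",(470,0,640,170)),("top0","top",(150,212,243,312)),("top3","top",(150,212,243,312)),("side3","side",(170,140,275,200))):
    d=np.load(f+".npz"); c=(d['K'],d['R'],d['t']); g=cv2.cvtColor(d['im'],cv2.COLOR_BGR2GRAY)
    P=cloud(c,d['D']); m=(g>80)&(P[...,2]>.062)&(P[...,2]<.082)
    k=np.zeros_like(m); k[w[1]:w[3],w[0]:w[2]]=1; v,u=np.where(m&k)
    W=np.array([onplane(c,a,b,.072)[:2] for a,b in zip(u,v)])
    if len(W)<20: print(f,len(W)); continue
    from scipy.optimize import least_squares
    r=least_squares(lambda q:np.hypot(W[:,0]-q[0],W[:,1]-q[1])-q[2],[.488,.286,.08],loss='soft_l1',f_scale=.003)
    print(f,len(W),r.x,np.median(abs(r.fun)),np.median(P[v,u,2]))
st(); print(delta([.488,.286,.1]))
E
```

```text
time: 29.3
position: [0.6555, 0.0168, 0.1705]
tool_rot: [0.0, 3.138, 0.001]
ft_force: [0.7, 0.7, -1.2]
grip_width: 0.601
grip_force: 18.0
time: 30.55
position: [0.4864, 0.2873, 0.1675]
tool_rot: [0.003, -3.14, 0.001]
ft_force: [-0.1, -1.1, -0.8]
grip_width: 0.597
grip_force: 18.0
wrist3 149 [0.4889 0.285  0.0785] 0.0018356486899872432 0.06252126921535195
top0 472 [0.4898 0.2884 0.081 ] 0.0017472224167885478 0.06394395606687275
top3 583 [0.4899 0.2881 0.0806] 0.002287348367611561 0.06419243733629076
side3 153 [0.4851 0.2785 0.0837] 0.002684303965258275 0.06324500276037547
30.55 [0.4864 0.2873 0.1675] [ 0.003 -3.14   0.001] g 0.597 17.9936788550458
[-0.0017 -0.0013  0.0675]
```

```bash
python3 -m handwheel '[[0,-0.0015,0.001,0.01,0,0,0],[0,0,0,0.02,0,0,0],[0,0,0,0.02,0,0,0],[0,0,0,0.01,0,0,0],[0,0,0,0.005,0,0,0],[0,0,0,0.002,0,0,0],[0,0,0,0,0,0,0],[0,0,0,0,0,0,0]]'
python3 -m handwheel '[[0,0,0,0.001,0,0,0],[0,0,0,0,0,0,0]]'
python3 -m handwheel '[[0,0,0,0.001,0,0,0],[0,0,0,0,0,0,0]]'
```

```text
time: 31.55
position: [0.4893, 0.2881, 0.102]
tool_rot: [0.0, 3.141, 0.001]
ft_force: [0.3, 0.4, -1.0]
grip_width: 0.602
grip_force: 18.0
time: 31.8
position: [0.489, 0.2879, 0.1004]
tool_rot: [0.0, 3.141, 0.0]
ft_force: [-0.0, -0.5, -1.1]
grip_width: 0.596
grip_force: 18.0
time: 32.05
position: [0.4889, 0.2878, 0.0992]
tool_rot: [-0.0, -3.141, 0.0]
ft_force: [-0.1, 0.3, -1.2]
grip_width: 0.603
grip_force: 18.0
```

```bash
python3 -m handwheel '[[0,0,0,0.001,0,0,0],[0,0,0,0,0,0,0]]'
python3 -m handwheel '[[0,0,0,0.001,0,0,0],[0,0,0,0,0,0,0]]'
```

```text
time: 32.3
position: [0.4889, 0.2878, 0.0983]
tool_rot: [-0.0, -3.141, 0.0]
ft_force: [-0.2, 0.5, -2.1]
grip_width: 0.599
grip_force: 18.0
time: 32.55
position: [0.4889, 0.2878, 0.0973]
tool_rot: [-0.0, -3.142, 0.0]
ft_force: [-0.6, 0.1, -0.5]
grip_width: 0.601
grip_force: 18.0
```

```bash
python3 -m handwheel '[[0,0,0,0.001,0,0,0],[0,0,0,0,0,0,0]]'
```

```text
time: 32.8
position: [0.4891, 0.2879, 0.0964]
tool_rot: [0.0, 3.141, 0.0]
ft_force: [0.1, 0.1, -1.0]
grip_width: 0.604
grip_force: 18.0
```

```bash
python3 -m handwheel '[[0,0,0,0.001,0,0,0],[0,0,0,0,0,0,0]]'
```

```text
time: 33.05
position: [0.4891, 0.2879, 0.0964]
tool_rot: [0.0, 3.141, 0.001]
ft_force: [-2.5, -1.2, 5.9]
grip_width: 0.602
grip_force: 18.0
```

```bash
python3 -m handwheel '[[0.087,0,0,0,0,0,0],[0.087,0,0,0,0,0,0],[0.087,0,0,0,0,0,0],[0.087,0,0,0,0,0,0],[0.087,0,0,-0.015,0,0,0],[0.087,0,0,-0.03,0,0,0],[0.087,0,0,-0.04,0,0,0],[0.087,0,0,-0.04,0,0,0],[0.087,0,0,-0.04,0,0,0]]'
python3 -m handwheel '[[0.087,0.005,-0.04,0,0,0,0],[0.087,0.005,-0.05,0,0,0,0],[0.087,0.005,-0.05,0,0,0,0],[0.087,0.005,-0.05,0,0,0,0],[0.087,0.005,-0.05,0,0,0,0],[0.087,0.005,-0.05,0,0,0,0],[0.087,0.005,-0.05,0,0,0,0],[0.087,0.005,-0.05,0,0,0,0],[0.087,0.005,-0.05,0,0,0,0],[0.087,0.005,-0.05,0,0,0,0],[0.087,0.004,-0.05,0,0,0,0],[0.087,0,-0.05,0,0,0,0]]'
python3 -m handwheel '[[0.087,0,-0.02,0,0,0,0],[0.087,0,0,0,0,0,0],[0.087,0,0,0,0,0,0]]'
python3 - <<'E'
from h import *
np.set_printoptions(suppress=True,precision=4)
st(); print(delta([.4351,-.3223,.1594]))
ims=[]
for n in ("top","side"):
    c=cam(n); im,D=ctrl.get_image(n); P=cloud(c,D); ims.append(im)
    np.savez(n+"4.npz",im=im,D=D,K=c[0],R=c[1],t=c[2])
    m=(abs(P[...,2]-.132)<.008)&(np.hypot(P[...,0]-.489,P[...,1]-.288)<.05); Q=P[m]
    mn,mx=np.percentile(Q,[2,98],axis=0); print(n,len(Q),(mn+mx)/2,mx-mn)
cv2.imwrite("pics/c4.png",np.vstack([cv2.resize(ims[0][195:325,130:260],(520,520)),])); cv2.imwrite("pics/c4.png",np.hstack([cv2.resize(ims[0][195:325,130:260],(400,400),interpolation=2),cv2.resize(ims[1][120:220,150:290],(400,400),interpolation=2)]))
E
```

```text
time: 34.17
position: [0.4891, 0.2878, 0.263]
tool_rot: [0.0, 3.14, 0.002]
ft_force: [0.3, 0.0, 0.2]
grip_width: 0.999
grip_force: 0.0
time: 35.67
position: [0.4347, -0.3038, 0.2618]
tool_rot: [0.0, 3.139, 0.001]
ft_force: [1.0, 0.2, -0.2]
grip_width: 1.001
grip_force: 0.0
time: 36.05
position: [0.4353, -0.321, 0.2607]
tool_rot: [-0.002, 3.141, 0.002]
ft_force: [0.7, 0.5, 0.2]
grip_width: 0.997
grip_force: 0.0
36.05 [ 0.4353 -0.321   0.2607] [-0.002  3.141  0.002] g 0.997 0.0
[ 0.0003 -0.0014  0.1013]
top 204 [0.4923 0.287  0.1311] [0.0529 0.0519 0.012 ]
side 187 [0.4893 0.2875 0.1289] [0.0505 0.0527 0.0093]
```

View pics/c4.png

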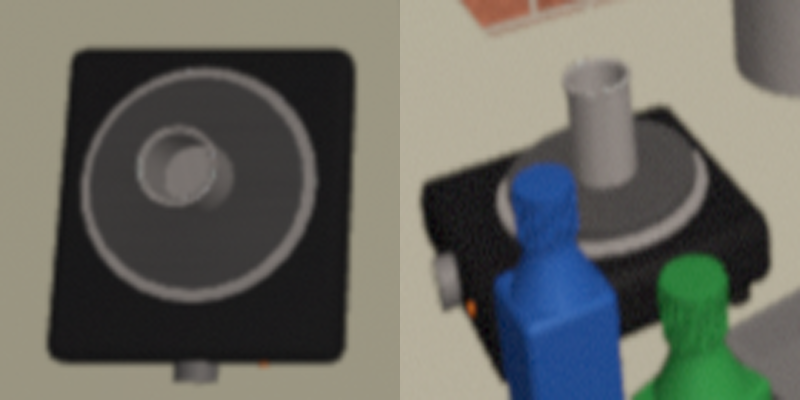

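The crops show the beaker upright on the plate: rim centre (177,166), dark disc centre about (200,185) in the top crop. I'll check whether it is centred.

```bash
python3 - <<'E'
from h import *
d=np.load("top4.npz"); c=(d['K'],d['R'],d['t'])
for z in (.13,.132): print('rim',onplane(c,130+177*130/400,195+166*130/400,z))
# the dark iron disc inside the ring, and the ring's outer contour
g=cv2.cvtColor(np.load("top0.npz")['im'],cv2.COLOR_BGR2GRAY)[212:312,152:243]
for lo in (40,48,70):
    m=cv2.inRange(g,lo,200); cs,_=cv2.findContours(m,1 if lo==70 else 0,2)
    for q in sorted(cs,key=cv2.contourArea)[-2:]:
        if len(q)>20:
            e=cv2.fitEllipse(cv2.convexHull(q)); p=(e[0][0]+152,e[0][1]+212); print(lo,p,e[1],[onplane(c,*p,z)[:2].round(4) for z in(.064,.072)])
print('height profile', [ (r,np.median(cloud(c,np.load("top0.npz")['D'])[255,int(195+r),2]).round(4)) for r in range(-46,47,4)])
E
```

```text
rim [0.49210619 0.28692427 0.13      ]
rim [0.49178868 0.28638549 0.132     ]
40 (194.11569595336914, 254.63164138793945) (75.42587280273438, 79.93017578125) [array([0.4892, 0.2893]), array([0.488 , 0.2873])]
48 (194.16711807250977, 254.5939598083496) (74.83625793457031, 79.41761779785156) [array([0.4893, 0.2892]), array([0.4881, 0.2872])]
70 (193.28355407714844, 254.1217041015625) (67.81072998046875, 71.54310607910156) [array([0.4904, 0.2913]), array([0.4892, 0.2892])]
70 (194.1101188659668, 254.60512161254883) (73.63325500488281, 78.2894287109375) [array([0.4893, 0.2894]), array([0.4881, 0.2873])]
height profile [(-46, np.float64(0.0001)), (-42, np.float64(0.0607)), (-38, np.float64(0.0646)), (-34, np.float64(0.0745)), (-30, np.float64(0.0756)), (-26, np.float64(0.0735)), (-22, np.float64(0.0752)), (-18, np.float64(0.0741)), (-14, np.float64(0.074)), (-10, np.float64(0.0744)), (-6, np.float64(0.0736)), (-2, np.float64(0.0731)), (2, np.float64(0.0748)), (6, np.float64(0.0705)), (10, np.float64(0.0714)), (14, np.float64(0.0737)), (18, np.float64(0.0699)), (22, np.float64(0.0729)), (26, np.float64(0.0728)), (30, np.float64(0.0718)), (34, np.float64(0.0672)), (38, np.float64(0.0586)), (42, np.float64(0.0598)), (46, np.float64(0.0526))]
```

The beaker is within about 4 mm of the plate centre. Now the metal bottle goes back.

```bash
python3 -m handwheel '[[0.087,0,-0.001,0.04,0,0,0],[0.087,0,0,0.03,0,0,0],[0.087,0,0,0.02,0,0,0],[0.087,0,0,0.011,0,0,0],[0.087,0,0,0,0,0,0],[0,0,0,0,0,0,0],[0,0,0,0,0,0,0],[0,0,0,0,0,0,0],[0,0,0,0,0,0,0],[0,0,0,0,0,0,0],[0,0,0,0,0,0,0],[0,0,0,0,0,0,0]]' 35
python3 -m handwheel '[[0,0,0,0,0,0,0],[0,0,0,0,0,0,0]]'
```

```text
time: 37.65
position: [0.4349, -0.323, 0.1593]
tool_rot: [-0.0, -3.142, -0.001]
ft_force: [0.5, 0.8, 0.1]
grip_width: 0.357
grip_force: 35.0
time: 37.9
position: [0.4349, -0.323, 0.1593]
tool_rot: [-0.0, -3.142, -0.001]
ft_force: [0.4, 0.8, -0.1]
grip_width: 0.36
grip_force: 35.0
```

```bash
python3 -m handwheel '[[0,0,0,-0.005,0,0,0],[0,0,0,-0.015,0,0,0],[0,0,0,-0.02,0,0,0],[0,0,0,-0.02,0,0,0],[0,0,0,-0.01,0,0,0],[0,0,0,0,0,0,0],[0,0,0.015,0,0,0,0],[0,0,0.03,0,0,0,0],[0,0,0.037,0,0,0,0]]' >/dev/null
python3 -m handwheel '[[0,-0.01,0.02,0,0,0,0],[0,-0.017,0.02,0,0,0,0],[0,-0.02,0.02,0,0,0,0],[0,-0.02,0.02,0,0,0,0],[0,-0.02,0.02,0,0,0,0],[0,-0.02,0.025,0,0,0,0],[0,-0.02,0.03,0,0,0,0],[0,-0.02,0.035,0,0,0,0],[0,-0.02,0.04,0,0,0,0],[0,-0.018,0.04,0,0,0,0],[0,-0.016,0.03,0,0,0,0],[0,-0.008,0.018,0,0,0,0]]' >/dev/null
python3 -m handwheel '[[0,-0.002,0.0075,0,0,0,0],[0,0,0,0,0,0,0],[0,0,0,0,0,0,0]]'
python3 - <<'E'
from h import *
print(delta([.6459,.0846,.1594]))
E
```

```text
time: 40.9
position: [0.6457, 0.0823, 0.2297]
tool_rot: [0.004, 3.141, -0.001]
ft_force: [0.2, -0.2, -3.4]
grip_width: 0.362
grip_force: 35.0
[-0.0002  0.0024  0.0703]
```

```bash
python3 -m handwheel '[[0,0,0.002,0.015,0,0,0],[0,0,0,0.02,0,0,0],[0,0,0,0.015,0,0,0],[0,0,0,0.01,0,0,0],[0,0,0,0.005,0,0,0],[0,0,0,0.003,0,0,0],[0,0,0,0.001,0,0,0],[0,0,0,0,0,0,0]]'
python3 -m handwheel '[[0,0,0,0.001,0,0,0],[0,0,0,0,0,0,0]]'
```

```text
time: 41.9
position: [0.6462, 0.0864, 0.1608]
tool_rot: [0.0, 3.141, 0.0]
ft_force: [-0.8, -0.5, -4.3]
grip_width: 0.362
grip_force: 35.0
time: 42.15
position: [0.646, 0.0863, 0.1595]
tool_rot: [0.0, 3.141, 0.0]
ft_force: [-0.1, -0.2, -3.0]
grip_width: 0.36
grip_force: 35.0
```

```bash
python3 -m handwheel '[[0,0,-0.0015,0,0,0,0],[0,0,0,0.001,0,0,0],[0,0,0,0,0,0,0]]'
```

```text
time: 42.52
position: [0.6464, 0.0847, 0.1593]
tool_rot: [0.0, 3.14, 0.0]
ft_force: [0.1, 1.3, 2.9]
grip_width: 0.358
grip_force: 35.0
```

```bash
python3 -m handwheel '[[0.087,0,0,0,0,0,0],[0.087,0,0,0,0,0,0],[0.087,0,0,0,0,0,0],[0.087,0,0,0,0,0,0],[0.087,0,0,0,0,0,0],[0.087,0,0,-0.02,0,0,0],[0.087,0,0,-0.05,0,0,0],[0.087,0,0,-0.04,0,0,0]]'
python3 -m handwheel '[[0.087,0.0116,-0.04,0,0,0,0],[0.087,0.0116,-0.05,0,0,0,0],[0.087,0.0116,-0.05,0,0,0,0],[0.087,0.0116,-0.05,0,0,0,0],[0.087,0.0116,-0.05,0,0,0,0],[0.087,0.0116,-0.05,0,0,0,0],[0.087,0.0116,-0.05,0,0,0,0],[0.087,0.0116,-0.035,0,0,0,0],[0.087,0.0116,-0.02,0,0,0,0],[0.087,0.0116,-0.0085,0,0,0,0],[0.087,0,0,0,0,0,0],[0.087,0,0,0,0,0,0]]'
python3 - <<'E'
from h import *
print(delta([.5301,-.3192,.1454]))
E
```

```text
time: 43.52
position: [0.6465, 0.0846, 0.2719]
tool_rot: [0.0, 3.139, 0.001]
ft_force: [-0.2, 1.0, -0.5]
grip_width: 0.994
grip_force: 0.0
time: 45.02
position: [0.5309, -0.3171, 0.2687]
tool_rot: [-0.003, 3.14, 0.001]
ft_force: [1.0, 0.3, -0.3]
grip_width: 1.005
grip_force: 0.0
[ 0.001  -0.0022  0.1233]
```

```bash
python3 -m handwheel '[[0.087,0,0,0.04,0,0,0],[0.087,0,0,0.04,0,0,0],[0.087,0,0,0.025,0,0,0],[0.087,0,0,0.0175,0,0,0],[0.087,0,0,0,0,0,0],[0.087,0,0,0,0,0,0]]'
python3 -m handwheel '[[0,0,0,0,0,0,0],[0,0,0,0,0,0,0],[0,0,0,0,0,0,0],[0,0,0,0,0,0,0],[0,0,0,0,0,0,0],[0,0,0,0,0,0,0],[0,0,0,0,0,0,0],[0,0,0,0,0,0,0]]'
```

```text
time: 45.78
position: [0.5308, -0.3189, 0.1471]
tool_rot: [-0.001, 3.14, -0.001]
ft_force: [0.4, -0.0, -0.1]
grip_width: 1.0
grip_force: 0.0
time: 46.78
position: [0.5299, -0.3188, 0.1458]
tool_rot: [-0.0, -3.142, 0.0]
ft_force: [0.6, -0.9, -0.0]
grip_width: 0.427
grip_force: 35.0
```

```bash
python3 -m handwheel '[[0,0,0,-0.005,0,0,0],[0,0,0,-0.015,0,0,0],[0,0,0,-0.02,0,0,0],[0,0,0,-0.02,0,0,0],[0,0,0,-0.01,0,0,0],[0,0,0,0,0,0,0]]' >/dev/null
python3 -m handwheel '[[0,-0.0052,0.02,0,0,0,0],[0,-0.0052,0.035,0,0,0,0],[0,-0.0052,0.04,0,0,0,0],[0,-0.0052,0.04,0,0,0,0],[0,-0.0052,0.04,0,0,0,0],[0,-0.0052,0.04,0,0,0,0],[0,-0.0052,0.04,0,0,0,0],[0,-0.0052,0.036,0,0,0,0],[0,-0.0052,0.025,0,0,0,0],[0,-0.0052,0.01,0,0,0,0],[0,-0.0052,0.0047,0,0,0,0],[0,0,0,0,0,0,0]]'
python3 -m handwheel '[[0,0,0,0.015,0,0,0],[0,0,0,0.02,0,0,0],[0,0,0,0.015,0,0,0],[0,0,0,0.01,0,0,0],[0,0,0,0.005,0,0,0],[0,0,0,0.003,0,0,0],[0,0,0,0,0,0,0],[0,0,0,0,0,0,0]]'
```

```text
time: 49.02
position: [0.5874, 0.0109, 0.2156]
tool_rot: [-0.002, -3.141, 0.001]
ft_force: [-0.4, 0.3, -3.4]
grip_width: 0.432
grip_force: 35.0
time: 50.02
position: [0.5875, 0.0121, 0.1484]
tool_rot: [0.0, 3.141, 0.0]
ft_force: [0.3, 0.0, -2.3]
grip_width: 0.426
grip_force: 35.0
```

```bash
python3 -m handwheel '[[0,0,0,0.001,0,0,0],[0,0,0,0.001,0,0,0],[0,0,0,0,0,0,0]]'; python3 -m handwheel '[[0,0,0,0.001,0,0,0],[0,0,0,0,0,0,0]]'
```

```text
time: 50.4
position: [0.5871, 0.012, 0.1459]
tool_rot: [0.0, 3.142, 0.0]
ft_force: [-0.2, 0.4, -2.9]
grip_width: 0.431
grip_force: 35.0
time: 50.65
position: [0.5876, 0.0119, 0.1458]
tool_rot: [0.001, 3.14, 0.0]
ft_force: [-2.1, -0.5, 4.3]
grip_width: 0.426
grip_force: 35.0
```

```bash
python3 -m handwheel '[[0.087,0,0,0,0,0,0],[0.087,0,0,0,0,0,0],[0.087,0,0,0,0,0,0],[0.087,0,0,0,0,0,0],[0.087,0,0,0,0,0,0],[0.087,0,0,-0.02,0,0,0],[0.087,0,0,-0.05,0,0,0],[0.087,0,0,-0.04,0,0,0]]' >/dev/null
python3 -m handwheel '[[0.087,-0.005,-0.04,0,0,0,0],[0.087,-0.005,-0.05,0,0,0,0],[0.087,-0.005,-0.05,0,0,0,0],[0.087,-0.005,-0.05,0,0,0,0],[0.087,-0.005,-0.05,0,0,0,0],[0.087,-0.005,-0.04,0,0,0,0],[0.087,-0.005,-0.03,0,0,0,0],[0.087,-0.004,-0.017,0,0,0,0],[0.087,0,0,0,0,0,0],[0.087,0,0,0,0,0,0]]'
python3 -m handwheel '[[0.087,0,0,0.04,0,0,0],[0.087,0,0,0.04,0,0,0],[0.087,0,0,0.025,0,0,0],[0.087,0,0,0.014,0,0,0],[0.087,0,0,0,0,0,0],[0.087,0,0,0,0,0,0]]'
```

```text
time: 52.9
position: [0.6266, -0.3132, 0.2548]
tool_rot: [-0.003, 3.141, 0.002]
ft_force: [-0.2, 0.7, -0.6]
grip_width: 1.001
grip_force: 0.0
time: 53.65
position: [0.627, -0.315, 0.1374]
tool_rot: [-0.001, 3.139, -0.001]
ft_force: [-0.3, -0.1, -0.9]
grip_width: 1.001
grip_force: 0.0
```

```bash
python3 -m handwheel '[[0,0,0,0,0,0,0],[0,0,0,0,0,0,0],[0,0,0,0,0,0,0],[0,0,0,0,0,0,0],[0,0,0,0,0,0,0],[0,0,0,0,0,0,0],[0,0,0,0,0,0,0]]'
python3 -m handwheel '[[0,0,0,-0.005,0,0,0],[0,0,0,-0.015,0,0,0],[0,0,0,-0.02,0,0,0],[0,0,0,-0.02,0,0,0],[0,0,0,-0.01,0,0,0],[0,0,0,0,0,0,0]]' >/dev/null
python3 -m handwheel '[[0,-0.004,0.02,0,0,0,0],[0,-0.004,0.035,0,0,0,0],[0,-0.004,0.04,0,0,0,0],[0,-0.004,0.04,0,0,0,0],[0,-0.004,0.04,0,0,0,0],[0,-0.004,0.04,0,0,0,0],[0,-0.004,0.0286,0,0,0,0],[0,-0.004,0.015,0,0,0,0],[0,-0.004,0.005,0,0,0,0],[0,0,0,0,0,0,0],[0,0,0,0,0,0,0]]'
```

```text
time: 54.52
position: [0.6261, -0.3149, 0.1359]
tool_rot: [-0.0, -3.142, -0.0]
ft_force: [-0.3, 0.9, -0.1]
grip_width: 0.522
grip_force: 35.0
time: 56.65
position: [0.6618, -0.0536, 0.2059]
tool_rot: [-0.004, -3.141, 0.002]
ft_force: [-0.8, -1.2, -5.3]
grip_width: 0.518
grip_force: 35.0
```

```bash
python3 -m handwheel '[[0,0,0,0.015,0,0,0],[0,0,0,0.02,0,0,0],[0,0,0,0.015,0,0,0],[0,0,0,0.01,0,0,0],[0,0,0,0.005,0,0,0],[0,0,0,0.003,0,0,0],[0,0,0,0,0,0,0],[0,0,0,0,0,0,0]]'
python3 -m handwheel '[[0,0,0,0.001,0,0,0],[0,0,0,0.001,0,0,0],[0,0,0,0,0,0,0]]'; python3 -m handwheel '[[0,0,0,0.001,0,0,0],[0,0,0,0,0,0,0]]'
```

```text
time: 57.65
position: [0.6625, -0.0514, 0.1385]
tool_rot: [0.0, 3.141, 0.0]
ft_force: [-0.0, -0.8, -4.3]
grip_width: 0.518
grip_force: 35.0
time: 58.02
position: [0.6621, -0.0514, 0.1358]
tool_rot: [0.0, 3.142, 0.0]
ft_force: [-0.1, 0.0, -4.8]
grip_width: 0.516
grip_force: 35.0
time: 58.28
position: [0.6625, -0.0514, 0.1359]
tool_rot: [0.0, 3.14, 0.0]
ft_force: [-1.0, 0.3, 2.7]
grip_width: 0.523
grip_force: 35.0
```

Contact made. Now I release, back away and check everything.

```bash
python3 -m handwheel '[[0.087,0,0,0,0,0,0],[0.087,0,0,0,0,0,0],[0.087,0,0,0,0,0,0],[0.087,0,0,0,0,0,0],[0.087,0,0,0,0,0,0],[0.087,0,0,-0.02,0,0,0],[0.087,0,0,-0.05,0,0,0],[0.087,0,0,-0.05,0,0,0]]' >/dev/null
python3 -m handwheel '[[0.087,0,-0.04,0,0,0,0],[0.087,0,-0.05,0,0,0,0],[0.087,0,-0.05,0,0,0,0],[0.087,0,-0.05,0,0,0,0],[0.087,0,-0.03,0,0,0,0],[0.087,0,0,0,0,0,0],[0.087,0,0,0,0,0,0],[0.087,0,0,0,0,0,0]]'
python3 - <<'E'
from h import *
np.set_printoptions(suppress=True,precision=4)
for n in ("top","side"):
    c=cam(n); im,D=ctrl.get_image(n); cv2.imwrite(f"pics/{n}5.png",im); P=cloud(c,D)
    d=np.load(n+"0.npz"); P0=cloud((d['K'],d['R'],d['t']),d['D'])
    for nm,z,p,r in (("sq",.176,(.587,.012),.03),("rd",.164,(.662,-.0515),.035),("me",.189,(.646,.0845),.03),("beaker",.132,(.489,.288),.045)):
        o=[]
        for A in (P,P0):
            Q=A[(abs(A[...,2]-z)<.006)&(np.hypot(A[...,0]-p[0],A[...,1]-p[1])<r)]
            o.append(sum(np.percentile(Q,[2,98],axis=0))/2 if len(Q)>20 else None)
        print(n,nm,'now',o[0],'start',o[1])
E
```

```text
time: 60.28
position: [0.663, -0.2691, 0.2553]
tool_rot: [-0.004, 3.141, 0.002]
ft_force: [-0.5, -0.0, 0.2]
grip_width: 0.998
grip_force: 0.0
top sq now [0.5882 0.0112 0.1765] start [0.588  0.0113 0.1757]
top rd now [ 0.6637 -0.051   0.1645] start [ 0.6635 -0.0509  0.1642]
top me now [0.6484 0.0838 0.1886] start [0.648  0.0837 0.1891]
top beaker now [0.4927 0.2871 0.1322] start None
side sq now [0.5854 0.0103 0.1736] start [0.5852 0.0111 0.1735]
side rd now [ 0.6612 -0.0525  0.1618] start [ 0.661  -0.0525  0.1619]
side me now [0.646  0.0841 0.1869] start [0.6463 0.084  0.1867]
side beaker now [0.4895 0.2876 0.1298] start None
```

View pics/side5.png

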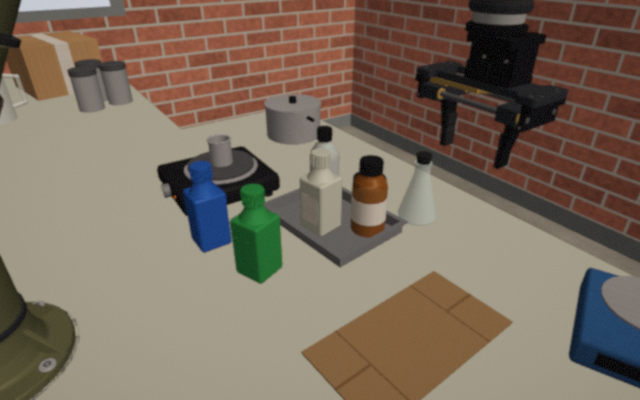

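The side view shows all three bottles back upright in the tray (caps at (324,134), (320,160) and (371,165)) and the beaker on the plate at (220,152). Each bottle is within 1 mm of its start position, and the robot is clear of everything.

```bash
python3 -c "
from bench import ctrl
print(ctrl.close_job())"
```

```text
the job is handed in; nothing more can be done
None
```

The job is handed in after about 60 s of robot time: the beaker stands on the hot plate about 4 mm from its centre, and all three bottles are back upright in the tray within 1 mm of their start spots as measured from the cameras (the hand-in call returned no verdict).

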